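# Chock a sanding roller and draw its fork back

### The job

The sanding roller on the sloping board is kept from rolling down only by the steel fork. Set the rubber wedge chock on the board between the fork's prongs, thin edge uphill, and push it snug and square under the middle of the roller's low side; then draw the fork fully back down the board by its post, so that the chock alone holds the roller where it was, ready for a new sleeve. Leave the other things on the bench where they are.

Things in the scene. Friction and masses are not known exactly. Their poses are not given: they have to be found in the camera images.
- board: plywood board, 350 mm long, 190 mm wide, 12 mm thick, fixed to the bench and sloping by 7 degrees (0.122 rad): it rises along its own +x and is lowest at its -x end, nearest the robot. Its frame is level: z up, y across the board, origin at bench height under the board's middle line; the top face is at z = 36.4 mm + 0.1228 x, for x from -197 to 149 mm.
- roller: brown sanding roller, a cylinder of 90 mm diameter and 150 mm length with aluminium ends, about 0.7 kg, lying across the board (its axis along the board's y) and leaning against the ends of the two fork prongs. Origin at its centre, on its axis, 45 mm from the board's top face. Its own x and z axes turn with it as it rolls.
- fork (a joint): steel fork: metres drawn back down the slope, 0 (as found, prongs against the roller) to 0.06 (fully back, at its stop). It takes about 3 N and stays where left. Two straight prongs along the slope, 10 mm wide, 106 mm apart inside, joined by a crossbar at the downhill end, all 26 mm high above the board. At 0 the crossbar's uphill face is 110 mm downhill of the board's origin.
- fork_post (a point): grip point on the fork's post, a dark steel round post of 20 mm diameter standing square to the slope on the middle of the fork's crossbar. The point lies on its axis, 58 mm above the board's top face and 17 mm below the post's top. It moves with the fork.
- chock: dark grey rubber wedge chock with an upright wooden tab, about 0.35 kg, flat on the bench: 75 mm long (x), 60 mm wide (y). Origin at the underside's centre. Thin edge, 2 mm high, at x = +37.5 mm; the top face rises from it at 30 degrees to 45 mm height at x = -37.5 mm. Snug under the roller, its thin edge lies 15.5 mm downhill of the line where the roller rests on the board.
- chock_edge (a point): middle of the chock's thin edge, at the underside: x = +37.5 mm, y = 0, z = 0 in the chock's frame
- chock_tab (a point): grip point on the chock's wooden tab: x = -20.5 mm, y = 0, z = 66 mm in the chock's frame. The tab is 14 mm thick across y, 30 mm long along x, and its top is 85 mm above the underside; the rubber below it reaches up to about 41 mm.
- tin: bystander: flat round metal polish tin, 88 mm diameter, 28 mm high; origin at the centre of its underside
- hammer: bystander: hammer lying flat on the bench; origin at its middle
- brush: bystander: wooden-backed shoe brush, 165 by 55 mm, 44 mm high; origin at the centre of its underside
Mind the look-alikes: they are no part of the job. Leave any orange or white look-alike of the roller alone.

How it is judged:
On the way:
1. fork still forward (under 8 mm), the chock is on the board, at most 6 mm short of snug, within 22 mm of the middle line, square within 0.25 rad; roller within 15 mm of its start (x of chock_edge in the frame of board above 0.0332 m and contact force between chock and board above 0.2 N and value of joint fork below 0.008 m and distance of roller from where it was at the start of the episode below 0.015 m and y of chock_edge in the frame of board between -0.022 and 0.022 m and angle between the x axis of chock and the x axis of board, either way round below 0.25 rad and angle between chock's own z axis and vertical below 0.22 rad), for 0.2 s.
At the end, for the whole second after the job is handed in: The fork is drawn back more than 50 mm; the roller is at rest on the board within 20 mm of where it was, leaning on the chock; the chock is at rest on the board, its thin edge uphill under the roller's low side, within 22 mm of the board's middle line and square to it within 0.25 rad (value of joint fork above 0.05 m and distance of roller from where it was at the start of the episode below 0.02 m and contact force between chock and roller above 0.05 N and contact force between chock and board above 0.2 N and x of chock_edge in the frame of board above 0.0172 m and distance between chock_edge and roller below 0.056 m and linear speed of each of roller, chock below 0.01 m/s and angular speed of roller below 0.15 rad/s and y of chock_edge in the frame of board between -0.022 and 0.022 m and angle between the x axis of chock and the x axis of board, either way round below 0.25 rad and angle between chock's own z axis and vertical below 0.22 rad); the robot touches nothing.
It fails at once if the roller moves more than 40 mm from where it was (distance of roller from where it was at the start of the episode above 0.04 m).
It fails at once if the tin is moved more than 30 mm (distance of tin from where it was at the start of the episode above 0.03 m).
It fails at once if the hammer is moved more than 30 mm (distance of hammer from where it was at the start of the episode above 0.03 m).
It fails at once if the brush is moved more than 30 mm (distance of brush from where it was at the start of the episode above 0.03 m).
It also fails if it takes over 51 s, if anything falls off the work surface, if the arm or the gripper's body presses on something with over 40 N, if the wrist force passes 120 N, or if a joint passes its speed limit or range.

### The arm

A 7-joint arm with a two-finger parallel gripper is mounted at the origin on the work surface. World frame = base frame: x ahead of the robot, y to its left, z up, the work surface at z = 0. Lengths are in m, angles in rad, forces in N, time in s.
With the tool pointing down it reaches from about 0.4 to 0.85 m from the base axis. Payload 4.5 kg.
Tool frame: the origin (TCP) lies midway between the tips of the shut fingers; the grasp point (between the pads) lies 19 mm behind it; z points along the fingers, y is the line along which they close (so a half turn about z gives the same grasp; the last joint's range is limited). The gripper opens to 88 mm and grips with 3 to 60 N. Pads are 18 mm wide; open, the fingers measure 123 mm over their backs; the gripper's body (75 mm by 187 mm) begins 45 mm behind the grasp point.
Start: joints at [1.239, 0.689, -0.195, 1.565, 0.157, 0.902, -0.215], TCP at [0.224, -0.584, 0.239] pointing down, gripper open.
Joint ranges: [-3.01, 3.01], [-0.46, 2.08], [-1.47, 1.51], [0.13, 2.56], [-1, 4.14], [0.04, 2.09], [-2.66, 2.66]. Speed limits (rad/s): [2.57, 2.57, 3.14, 3.14, 3.14, 3.14, 3.14].

### API

Orientations are given as a unit quaternion [x, y, z, w].
In Python, from plant import r gives the robot as it stands. The module is installed in compiled form; this text tells all that it offers.
- The arm moves only by the tool step_arm, never from a script. Its argument "series" is a list of rows, each a list of 7 numbers: the shift along the world's x, y, z in mm, then the turn, a rotation vector about the world's x, y, z in rad, then the closure, from 0 (fully open) to 1 (shut). A call has 1 to 20 rows; each row shifts and turns the commanded pose from where the row before left it; what a row does not reach is not made up. A row lasts 1/10 s, in which the tool goes at most 50 mm and 8.59 degrees, less where a joint would pass 70% of its speed; a pose out of reach is approached as far as the arm can. A call is refused whole if a number of a shift passes 50 or a number of a turn 0.15, either way. A call with a gripper value outside its range is refused whole. The fingers move at their own pace and stop on an object; "force" is the grip in N (left out, the last holds). Time passes only in rows, so rows that do not move let the fingers close. It gives the time, the measured TCP pose, the force, the opening and the grip force at its end, in the units of the state.
- r.get_state(): the state, without advancing time (a new reading comes with each control period).
- r.snapshot(name): name is "scene" or "top" or "wrist"; returns (picture, depth): 420x560x3 uint8, blue, green, red; 420x560 float32, m along the optical axis (not along the pixel's ray), 0 where there is no reading.
- r.get_calibration(name): a dict with "intrinsics" (3x3 intrinsics, pixels), "pose" (4x4, takes a point from camera to world coordinates). Camera axes: x right, y up, looking along -z (the intrinsics and any distortion apply to the point x, -y, -z); pixel columns grow to the right and rows downward; lengths in m; the calibration is good to about 2 mm. A picture is of the moment at which its call begins: read the wrist's pose just before it. get_calibration takes no time and is no camera call; for the wrist camera it gives the pose at the moment of the call.
- r.finish_job(): hands the job in; it is judged then, once.
The state is a dict: "clock": time; "q": joint angles; "qd": joint speeds; "joint_torque": joint torques, N m; "tool_pos": TCP position; "eef_rot": TCP orientation; "contact_force": force on the tool from outside, world axes, zero at the start; "moment": the same for the moment, N m; "opening": opening from 0.0 (shut) to 1.0 (fully open); "finger_force": force on a finger pad.
Only numpy, scipy, OpenCV 4.12 (cv2) and the standard library are available. Lean on these libraries where they do the work, as an engineer would, in place of code of your own. Each camera call takes 0.05 s, during which the arm holds its last target. There are 200 camera calls.

## Working session

There is one attempt and no reset: what is moved stays moved. The work goes in short steps, Python scripts to look and compute and a tool call to move; the robot and the scene stay as the last step left them, time stands still between calls to the robot, and variables do not carry over. Pictures are saved under pics/ and viewed, at most 10 in all, crops included, and the job is handed in when it is done.

Besides the shell and the picture viewer there is one more tool, called by a JSON object that holds its "api" and its "payload". step_arm: Moves the arm, as the interface text tells. Its arguments: {"type":"object","properties":{"series":{"type":"array"},"force":{"type":"number"}},"required":["series"]}

```bash
mkdir -p pics
cat > h.py <<'E'
import numpy as np, cv2
from plant import r
def snap(n,save=None):
    c=r.get_calibration(n); p,d=r.snapshot(n)
    if save: cv2.imwrite('pics/'+save,p)
    np.savez(''+n+'.npz',p=p,d=d,K=c['intrinsics'],T=c['pose'])
    return p,d,np.array(c['intrinsics']),np.array(c['pose'])
def cloud(d,K,T):
    v,u=np.mgrid[:d.shape[0],:d.shape[1]]
    X=np.stack([(u-K[0,2])/K[0,0]*d,-(v-K[1,2])/K[1,1]*d,-d],-1)
    return X@T[:3,:3].T+T[:3,3]
E
python3 - <<'E'
from h import *
for n in('top','scene'):
    p,d,K,T=snap(n,n+'1.png'); print(n,r.get_calibration(n).keys(),K,T.round(3))
print(r.get_state())
E
```

```text
top dict_keys(['intrinsics', 'pose']) [[415.65179473   0.         283.81793672]
 [  0.         415.65179473 205.64220352]
 [  0.           0.           1.        ]] [[-0.025  0.992 -0.12   0.41 ]
 [-1.    -0.024  0.01  -0.003]
 [ 0.007  0.12   0.993  1.027]
 [ 0.     0.     0.     1.   ]]
scene dict_keys(['intrinsics', 'pose']) [[421.75154134   0.         274.86251951]
 [  0.         421.75154134 210.10393296]
 [  0.           0.           1.        ]] [[-0.32  -0.783  0.533  1.128]
 [ 0.947 -0.263  0.182  0.201]
 [-0.002  0.563  0.826  1.027]
 [ 0.     0.     0.     1.   ]]
{'clock': 0.1, 'q': array([ 1.23880535,  0.68993454, -0.19451351,  1.56621582,  0.15728157,
        0.90247956, -0.21510526]), 'qd': array([ 4.70714924e-04,  8.30527431e-05, -5.65033339e-04, -4.07160207e-03,
       -1.09006637e-03,  1.22685465e-03,  3.29085364e-04]), 'joint_torque': array([-3.59672442e-03, -5.28495777e+01, -1.27163328e+00, -1.53836721e+01,
       -5.25897334e-02,  2.01078692e-03,  5.28772955e-05]), 'tool_pos': array([ 0.22331855, -0.58314695,  0.23797502]), 'eef_rot': array([ 9.83316167e-01,  1.81902821e-01, -2.00259448e-04, -7.99942916e-04]), 'contact_force': array([ 0.30091493,  0.32066464, -0.8780497 ]), 'moment': array([-0.00966801, -0.01423099, -0.01666062]), 'finger_force': 0.0, 'opening': 0.9991252423053304}
```

View pics/top1.png

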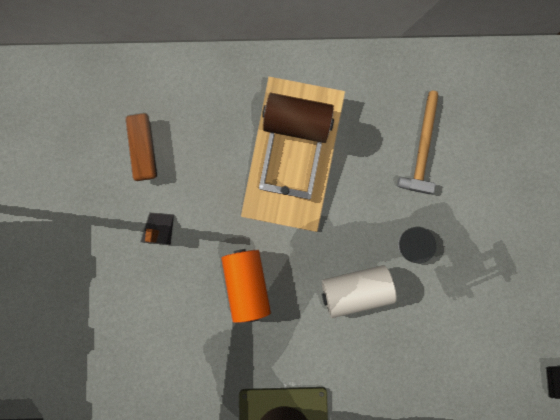

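View pics/scene1.png

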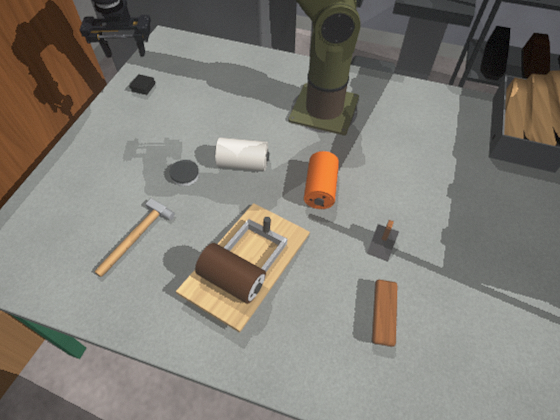

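The top view shows the board centred at about (293,153), the roller at (298,117) and the fork post at (285,190). The chock is at (158,230) with its tab at (149,236). Orange roller (246,286), white roller (360,291), tin (418,245), hammer and brush stand apart.

```bash
python3 - <<'E'
from h import *
z=np.load('top.npz');p,d,K,T=z['p'],z['d'],z['K'],z['T'];W=cloud(d,K,T)
hsv=cv2.cvtColor(p,cv2.COLOR_BGR2HSV)
box=np.zeros(d.shape,bool);box[65:240,235:355]=1
# board: above bench, low
m=box&(W[...,2]>0.006)&(W[...,2]<.07)&(hsv[...,1]>70)&(hsv[...,2]>80)
m=cv2.morphologyEx(m.astype(np.uint8),cv2.MORPH_OPEN,np.ones((3,3)))>0
B=W[m];A=np.c_[B[:,:2],np.ones(len(B))];c=np.linalg.lstsq(A,B[:,2],rcond=None)[0]
for _ in range(3):
    k=abs(A@c-B[:,2])<.003;c=np.linalg.lstsq(A[k],B[k][:,2],rcond=None)[0]
print('plane',c,np.hypot(*c[:2]),np.arctan2(c[1],c[0]))
rc=cv2.minAreaRect((B[k][:,:2]*1000).astype(np.float32));print('rect',rc,cv2.boxPoints(rc))
# roller
R=W[box&(W[...,2]>.1)];print('roller top',R[:,2].max(),R[:,:2].mean(0))
print('roller rect',cv2.minAreaRect((W[box&(W[...,2]>.09)][:,:2]*1000).astype(np.float32)))
pm=box&(W[...,2]>.07);pm[:165]=0;P=W[pm];print('post',len(P),P.mean(0),P.min(0),P.max(0))
# chock
box[:]=0;box[205:250,130:185]=1
C=W[box&(W[...,2]>.008)];print('chock',len(C),cv2.minAreaRect((C[:,:2]*1000).astype(np.float32)))
Tb=C[C[:,2]>.06];print('tab',len(Tb),Tb.mean(0),cv2.minAreaRect((Tb[:,:2]*1000).astype(np.float32)),C[:,2].max())
w=C[C[:,2]<.05];A=np.c_[w[:,:2],np.ones(len(w))];c=np.linalg.lstsq(A,w[:,2],rcond=None)[0]
for _ in range(5):
    k=abs(A@c-w[:,2])<.004;c=np.linalg.lstsq(A[k],w[k][:,2],rcond=None)[0]
print('wedge plane',c,k.sum(),np.hypot(*c[:2]),'yaw +x',np.arctan2(-c[1],-c[0]))
E
python3 -c "
import cv2
p=cv2.imread('pics/top1.png')[65:245,120:350];cv2.imwrite('pics/c.png',cv2.resize(p,None,fx=3,fy=3,interpolation=cv2.INTER_CUBIC))"
```

```text
plane [ 0.11936526 -0.02636435 -0.0467814 ] 0.12224215472245692 -0.21738117397465742
rect ((658.9166870117188, -36.593414306640625), (190.02468872070312, 348.3550109863281), 77.29271697998047) [[ 468.1055    -90.96472 ]
 [ 807.9281   -167.59244 ]
 [ 849.7279     17.777893]
 [ 509.90527    94.40561 ]]
roller top 1.026591345474598 [ 0.71243625 -0.046568  ]
roller rect ((594.030029296875, -16.745758056640625), (165.7769317626953, 363.4150695800781), 76.46620178222656)
post 98 [ 0.50315038 -0.01012036  0.44662978] [ 0.41044619 -0.02304731  0.07555819] [ 0.56789955 -0.0029799   1.02659135]
chock 724 ((466.97760009765625, 158.71609497070312), (334.9743957519531, 71.81724548339844), 82.83040618896484)
tab 131 [0.46053363 0.26897199 0.15967348] ((445.8866271972656, 149.00076293945312), (310.7008972167969, 29.69050407409668), 82.33236694335938) 1.026591345474598
wedge plane [-0.56208841  0.06290511  0.2783046 ] 503 0.5655974093534861 yaw +x -0.1114494569654008
```

View pics/c.png

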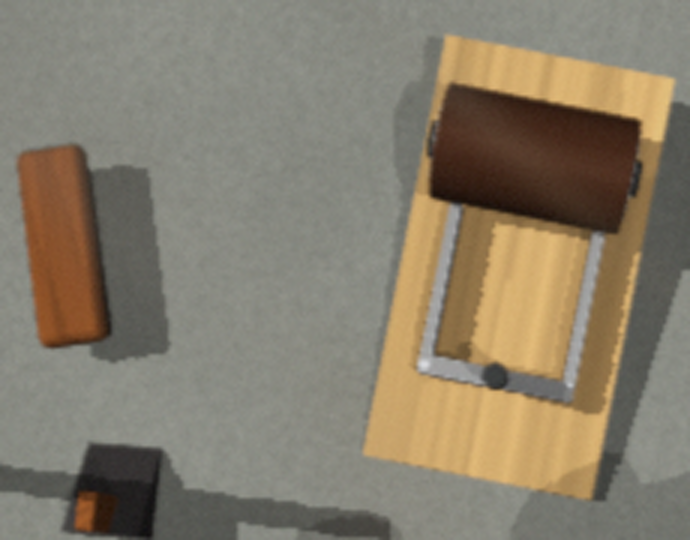

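Run:
```python
from h import *
z=np.load('top.npz');p,d,K,T=z['p'],z['d'],z['K'],z['T'];W=cloud(d,K,T);W[d<=0]=np.nan
box=np.zeros(d.shape,bool);box[65:240,235:355]=1
y=-.2195;R=np.array([[np.cos(y),np.sin(y)],[-np.sin(y),np.cos(y)]]);o=np.array([.6823,-.0419])
tb=lambda P:np.c_[(P[:,:2]-o)@R.T,P[:,2]]
rr=box.copy();rr[160:]=0
Q=W[rr&(W[...,2]>.085)&(W[...,2]<.16)];q=tb(Q);print('roller',len(q),q.min(0),q.max(0))
from scipy.optimize import least_squares
f=lambda s:np.hypot(q[:,0]-s[0]-s[2]*q[:,1],q[:,2]-s[1])-.045
print('axis x,z,skew',least_squares(f,[.05,.085,0],loss='soft_l1',f_scale=.002).x)
pm=box&(W[...,2]>.08)&(W[...,2]<.2);pm[:165]=0;P=tb(W[pm]);print('post',len(P),P.mean(0),P.min(0),P.max(0))
fm=box&(W[...,2]>0);F=tb(W[fm]);h=F[:,2]-.0364-.1228*F[:,0];F=F[(h>.02)&(h<.032)&(F[:,0]<.01)];print('fork',F.min(0),F.max(0));
box[:]=0;box[205:250,130:185]=1
C=W[box&(W[...,2]>.008)&(W[...,2]<.2)];rc=cv2.minAreaRect((C[:,:2]*1000).astype(np.float32));print('chock',len(C),rc,cv2.boxPoints(rc),C[:,2].max())
t=C[C[:,2]>.06];print('tab',len(t),t.mean(0),np.median(t,0),cv2.minAreaRect((t[:,:2]*1000).astype(np.float32)))
t=t[t[:,2]>.081];print(len(t),t.mean(0),t.min(0),t.max(0))
```

```text
roller 2614 [ 0.00282336 -0.07976424  0.08542335] [0.09083156 0.08598721 0.13600298]
axis x,z,skew [0.04907511 0.08678727 0.00174746]
post 59 [-0.12582101  0.00022848  0.095445  ] [-0.13427225 -0.00870587  0.08337879] [-0.11735658  0.00992818  0.09961368]
fork [-0.12772162 -0.06279538  0.04144409] [0.00869974 0.06316962 0.0661389 ]
chock 713 ((484.3285217285156, 294.4274597167969), (62.072959899902344, 71.40821075439453), 84.13465118408203) [[445.63968 267.20212]
 [516.6741  259.90482]
 [523.01733 321.6528 ]
 [451.98297 328.9501 ]] 0.08806202328722967
tab 120 [0.46512498 0.29390091 0.08020601] [0.46501309 0.29266361 0.08331185] ((465.8661193847656, 295.9612731933594), (14.224626541137695, 29.61326789855957), 85.23471069335938)
80 [0.46525522 0.29585363 0.08464144] [0.451237   0.28808053 0.08101027] [0.48098805 0.30315561 0.08806202]
```

{"api": "step_arm", "payload": {"series": [[31,37,0,0,0,-0.0518,0],[31,37,0,0,0,-0.0518,0],[31,37,0,0,0,-0.0518,0],[31,37,0,0,0,-0.0518,0],[31,37,0,0,0,-0.0518,0],[31,37,0,0,0,-0.0518,0],[31,37,0,0,0,-0.0518,0],[31,37,0,0,0,-0.0518,0],[31,37,0,0,0,-0.0518,0],[-3,45,0,0,0,0,0],[-3,45,0,0,0,0,0],[-3,45,0,0,0,0,0],[-3,45,0,0,0,0,0],[-3,45,0,0,0,0,0],[-3,45,0,0,0,0,0],[-3,45,0,0,0,0,0],[-3,45,0,0,0,0,0],[-3,45,0,0,0,0,0],[-3,45,0,0,0,0,0]], "force": 30}}

```text
clock: 2.0
tool_pos: [0.472, 0.2011, 0.2386]
eef_rot: [0.999, -0.05, -0.0, 0.0]
contact_force: [1.6, 0.2, -0.3]
opening: 0.999
finger_force: 0.0
```

{"api": "step_arm", "payload": {"series": [[-2,45,-15,0,0,0,0],[-2,45,-15,0,0,0,0],[0,0,0,0,0,0,0],[0,0,0,0,0,0,0],[0,0,0,0,0,0,0]]}}

```text
clock: 2.5
tool_pos: [0.4689, 0.2877, 0.2087]
eef_rot: [0.999, -0.051, -0.0, 0.001]
contact_force: [0.2, 0.3, 0.4]
opening: 1.0
finger_force: 0.0
```

Run:
```python
from h import *
from scipy.spatial.transform import Rotation as Ro
p,d,K,T=snap('wrist','w1.png');s=r.get_state();M=Ro.from_quat(s['eef_rot']).as_matrix();print(s['clock'],s['tool_pos'],M[:,0],M[:,2])
W=cloud(d,K,T);W[d<=0]=np.nan
C=W[(W[...,2]>.075)&(W[...,2]<.095)&(np.hypot(W[...,0]-.4655,W[...,1]-.296)<.04)];print(len(C),C.min(0),C.max(0),cv2.minAreaRect((C[:,:2]*1000).astype(np.float32)) if len(C) else 0)
w=W[(W[...,2]>.006)&(W[...,2]<.042)&(np.hypot(W[...,0]-.485,W[...,1]-.294)<.06)]
A=np.c_[w[:,:2],np.ones(len(w))];c=np.linalg.lstsq(A,w[:,2],rcond=None)[0]
for _ in range(8):
    k=abs(A@c-w[:,2])<.003;c=np.linalg.lstsq(A[k],w[k][:,2],rcond=None)[0]
print('wedge',c,k.sum(),'yaw',np.arctan2(-c[1],-c[0]))
```

```text
2.55 [0.46909892 0.28744198 0.20894799] [ 9.94700234e-01 -1.02816946e-01  3.46073943e-04] [ 2.20520056e-04 -1.23250423e-03 -9.99999216e-01]
432 [0.45110131 0.28791721 0.07509488] [0.48101988 0.30328521 0.08644121] ((466.143310546875, 295.6024169921875), (12.757786750793457, 29.258832931518555), 84.2732162475586)
wedge [-0.57012555  0.05797643  0.28318866] 2784 yaw -0.10134227134179241
```

View pics/w1.png

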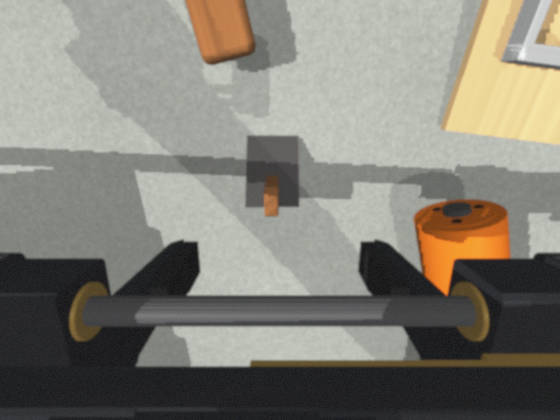

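The wrist view shows the chock (272,170) and its tab (271,196), square between the open fingers, with the yaw matching.

{"api": "step_arm", "payload": {"series": [[-3,8,-40,0,0,0,0],[0,0,-40,0,0,0,0],[0,0,-40,0,0,0,0],[0,0,-25,0,0,0,0],[0,0,-15,0,0,0,0],[0,0,0,0,0,0,0],[0,0,0,0,0,0,1],[0,0,0,0,0,0,1],[0,0,0,0,0,0,1],[0,0,0,0,0,0,1],[0,0,0,0,0,0,1],[0,0,0,0,0,0,1],[0,0,0,0,0,0,1],[0,0,0,0,0,0,1]], "force": 35}}

```text
clock: 3.95
tool_pos: [0.4656, 0.2973, 0.0487]
eef_rot: [0.999, -0.05, -0.0, 0.0]
contact_force: [0.4, 0.5, 0.2]
opening: 0.294
finger_force: 0.0
```

{"api": "step_arm", "payload": {"series": [[0,0,0,0,0,0,1],[0,0,0,0,0,0,1],[0,0,0,0,0,0,1],[0,0,0,0,0,0,1],[0,0,20,0,0,0,1],[0,0,40,0,0,0,1],[0,0,45,0,0,0,1],[0,0,45,0,0,0,1],[0,0,45,0,0,0,1],[0,0,0,0,0,0,1]]}}

```text
clock: 4.95
tool_pos: [0.4688, 0.2999, 0.2493]
eef_rot: [0.999, -0.05, 0.005, -0.004]
contact_force: [0.9, 0.0, -5.2]
opening: 0.159
finger_force: 35.0
```

{"api": "step_arm", "payload": {"series": [[18,-36,0,0,0,-0.0595,1],[18,-36,0,0,0,-0.0595,1],[18,-36,0,0,0,0,1],[18,-36,0,0,0,0,1],[18,-36,0,-0.0133,-0.0595,0,1],[18,-36,0,-0.0133,-0.0595,0,1],[18,-36,0,0,0,0,1],[18,-36,0,0,0,0,1],[18,-36,0,0,0,0,1],[4,-5,0,0,0,0,1],[0,0,0,0,0,0,1],[0,0,0,0,0,0,1],[0,0,0,0,0,0,1]]}}

```text
clock: 6.25
tool_pos: [0.6306, -0.0291, 0.2429]
eef_rot: [0.992, -0.108, 0.059, 0.006]
contact_force: [0.1, 0.5, -3.8]
opening: 0.152
finger_force: 35.0
```

```bash
cat > m.py <<'E'
from h import *
import sys
from scipy.spatial.transform import Rotation as Ro
y=-.2195;u=np.array([np.cos(y),np.sin(y),0]);v=np.array([-u[1],u[0],0]);o=np.array([.6823,-.0419,0])
def edge():
    s=r.get_state();M=Ro.from_quat(s['eef_rot']).as_matrix()
    t=s['tool_pos'];b=t+M@[.0585,0,.0487]-o
    print('clk',s['clock'],'tcp',t.round(4),'F',s['contact_force'].round(1),'open',round(s['opening'],3))
    print('tool yaw rel',np.arctan2(M[:,0]@v,M[:,0]@u),'pitch',np.arcsin(M[2,0]),'roll',M[:,1][2])
    print('edge est board x,y',b@u,b@v,'gap above board',b[2]-.0364-.1228*(b@u))
E
python3 - <<'E'
from m import *
edge();snap('scene','s2.png');snap('wrist','w2.png')
a=cv2.imread('pics/s2.png')[120:340,150:330];b=cv2.imread('pics/w2.png')
a=cv2.resize(a,(344,420));cv2.imwrite('pics/j2.png',cv2.resize(np.hstack([a,b]),(800,372)))
E
```

```text
clk 6.25 tcp [ 0.6306 -0.0291  0.2429] F [ 0.1  0.5 -3.8] open 0.152
tool yaw rel 0.0032275747031955447 pitch 0.11959337336041977 roll -0.000889425402983016
edge est board x,y 0.010682558243114803 0.001502192548722865 gap above board 0.16381602827262154
```

View pics/j2.png

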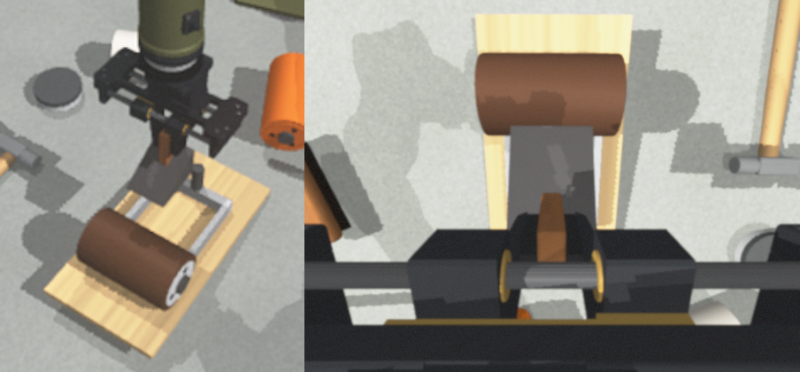

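The pair shows the chock held over the fork, centred on the roller (chock edge 511–592, roller 475–625). I'll check its pitch and edge by depth.

Run:
```python
from m import *
z=np.load('wrist.npz');d=z['d'];W=cloud(d,z['K'],z['T']);W[d<=0]=np.nan
P=np.stack([(W-o)@u,(W-o)@v,W[...,2]],-1)
m=(P[...,2]>.15)&(P[...,2]<.26)&(P[...,0]>-.06)&(P[...,0]<.06)&(abs(P[...,1])<.04)
w=P[m&(abs(P[...,1]-.0015)>.012)];A=np.c_[w[:,:2],np.ones(len(w))];c=np.linalg.lstsq(A,w[:,2],rcond=None)[0]
for _ in range(8):
    k=abs(A@c-w[:,2])<.003;c=np.linalg.lstsq(A[k],w[k][:,2],rcond=None)[0]
print(k.sum(),c,'pitch of chock',np.radians(30)+np.arctan(c[0]))
g=w[k];print(g.min(0),g.max(0));e=g[g[:,0]>.0];print('low y range',np.percentile(e[:,1],[1,99]),'edge pts',g[g[:,0]>g[:,0].max()-.003].mean(0))
```

```text
6029 [-0.42938763 -0.00095417  0.20783362] pitch of chock 0.11801764430652201
[-0.05856073 -0.02922577  0.20186101] [0.01012341 0.03115997 0.23365123]
low y range [-0.02873296  0.03070577] edge pts [0.00863172 0.00057519 0.20413882]
```

{"api": "step_arm", "payload": {"series": [[0,0,-40,0,0,0,1],[0,0,-40,0,0,0,1],[0,0,-40,0,0,0,1],[0,0,-25,0,0,0,1],[0,0,-10,0,0,0,1],[0,0,0,0,0,0,1],[0,0,-3,0,0,0,1],[0,0,-3,0,0,0,1],[0,0,0,0,0,0,1]]}}

```text
clock: 7.25
tool_pos: [0.6318, -0.031, 0.0838]
eef_rot: [0.992, -0.109, 0.061, 0.006]
contact_force: [-4.5, 2.2, 0.9]
opening: 0.159
finger_force: 35.0
```

```bash
python3 -c "
from m import *
edge()"
```

```text
clk 7.25 tcp [ 0.6318 -0.031   0.0838] F [-4.5  2.2  0.9] open 0.159
tool yaw rel 0.0006841083541837637 pitch 0.12263401339802923 roll -0.0006682063488419824
edge est board x,y 0.012315033372402773 -0.0002525188312796037 gap above board 0.004663637612740287
```

{"api": "step_arm", "payload": {"series": [[0,0,-2,0,0,0,1],[0,0,-2,0,0,0,1],[0,0,0,0,0,0,1],[0,0,0,0,0,0,1]]}}

```text
clock: 7.65
tool_pos: [0.6318, -0.0311, 0.0798]
eef_rot: [0.992, -0.109, 0.061, 0.006]
contact_force: [-4.6, 1.6, 1.3]
opening: 0.157
finger_force: 35.0
```

```bash
python3 -c "
from m import *
edge()"
```

```text
clk 7.65 tcp [ 0.6318 -0.0311  0.0798] F [-4.6  1.6  1.3] open 0.157
tool yaw rel 0.0005502332824213188 pitch 0.1227490152372484 roll -0.0005647142046773697
edge est board x,y 0.012386443007385693 -0.00042839469612175444 gap above board 0.0007343625879930676
```

Run:
```python
from m import *
p,d,K,T=snap('scene','s3.png');snap('wrist','w3.png')
a=cv2.resize(p[130:330,150:330],(378,420));b=cv2.imread('pics/w3.png')
cv2.imwrite('pics/j3.png',cv2.resize(np.hstack([a,b]),(800,358)))
z=np.load('wrist.npz');d=z['d'];W=cloud(d,z['K'],z['T']);W[d<=0]=np.nan
P=np.stack([(W-o)@u,(W-o)@v,W[...,2]],-1)
h=P[...,2]-.0364-.1228*P[...,0]
m=(h>.004)&(h<.043)&(P[...,0]>-.07)&(P[...,0]<.03)&(abs(P[...,1])<.04)
w=P[m&(abs(P[...,1])>.012)];A=np.c_[w[:,:2],np.ones(len(w))];c=np.linalg.lstsq(A,w[:,2],rcond=None)[0]
for _ in range(8):
    k=abs(A@c-w[:,2])<.003;c=np.linalg.lstsq(A[k],w[k][:,2],rcond=None)[0]
print(k.sum(),c,'pitch of chock',np.radians(30)+np.arctan(c[0]),w[k].min(0),w[k].max(0))
print('edge x for 2mm high top',(.0384-c[2])/(c[0]-.1228))
```

```text
605 [ 0.72296187 -0.00103281  0.10356292] pitch of chock 1.1495697409890844 [-0.05108376 -0.0309786   0.06577582] [-0.03892829  0.02917725  0.07461166]
edge x for 2mm high top -0.1085755762641461
```

View pics/j3.png

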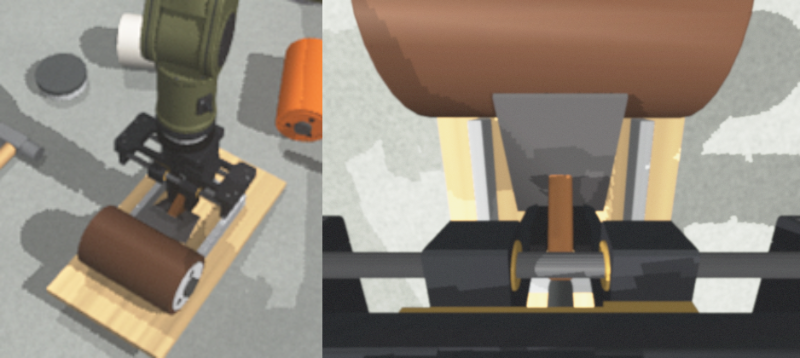

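Run:
```python
from m import *
z=np.load('wrist.npz');d=z['d'];W=cloud(d,z['K'],z['T']);print(z['T'].round(3),(d<=0).mean())
P=np.stack([(W-o)@u,(W-o)@v,W[...,2]],-1);h=P[...,2]-.0364-.1228*P[...,0]
for col in (375,400):
  print([(i,d[i,col].round(3),*P[i,col].round(3),h[i,col].round(3)) for i in range(0,290,14)])
z=np.load('scene.npz');d=z['d'];W=cloud(d,z['K'],z['T'])
P=np.stack([(W-o)@u,(W-o)@v,W[...,2]],-1);h=P[...,2]-.0364-.1228*P[...,0]
m=(d>0)&(abs(abs(P[...,1])-.02)<.009)&(P[...,0]>-.06)&(P[...,0]<.02)&(h>-.01)&(h<.08)
q=np.c_[P[m],h[m]];q=q[q[:,0].argsort()];print(q[::max(1,len(q)//30)].round(3))
m=(d>0)&(P[...,0]>0)&(h>.05)&(h<.095)&(abs(P[...,1])<.07)
q=P[m];from scipy.optimize import least_squares
print('roller',least_squares(lambda s:np.hypot(q[:,0]-s[0],q[:,2]-s[1])-.045,[.05,.085],loss='soft_l1',f_scale=.002).x)
```

```text
[[-0.216  0.964  0.158  0.684]
 [-0.976 -0.213 -0.036 -0.043]
 [-0.001 -0.162  0.987  0.233]
 [ 0.     0.     0.     1.   ]] 0.00407312925170068
[(0, np.float32(0.091), np.float64(0.05), np.float64(-0.031), np.float64(0.133), np.float64(0.09)), (14, np.float32(0.092), np.float64(0.047), np.float64(-0.031), np.float64(0.132), np.float64(0.09)), (28, np.float32(0.094), np.float64(0.043), np.float64(-0.032), np.float64(0.131), np.float64(0.09)), (42, np.float32(0.096), np.float64(0.039), np.float64(-0.033), np.float64(0.13), np.float64(0.089)), (56, np.float32(0.098), np.float64(0.036), np.float64(-0.033), np.float64(0.128), np.float64(0.087)), (70, np.float32(0.102), np.float64(0.032), np.float64(-0.035), np.float64(0.125), np.float64(0.084)), (84, np.float32(0.105), np.float64(0.028), np.float64(-0.036), np.float64(0.122), np.float64(0.082)), (98, np.float32(0.109), np.float64(0.024), np.float64(-0.037), np.float64(0.119), np.float64(0.08)), (112, np.float32(0.114), np.float64(0.019), np.float64(-0.039), np.float64(0.115), np.float64(0.076)), (126, np.float32(0.125), np.float64(0.015)
[... 3707 characters left out ...]
23  0.076  0.044]
 [-0.032  0.026  0.03  -0.003]
 [-0.029 -0.016  0.082  0.049]
 [-0.027 -0.014  0.081  0.048]
 [-0.024 -0.015  0.084  0.05 ]
 [-0.022  0.026  0.035  0.001]
 [-0.02  -0.027  0.09   0.056]
 [-0.018  0.028  0.078  0.044]
 [-0.015 -0.027  0.093  0.059]
 [-0.013  0.012  0.096  0.062]
 [-0.01  -0.017  0.094  0.059]
 [-0.007 -0.012  0.098  0.063]
 [-0.004  0.011  0.099  0.063]
 [-0.002 -0.017  0.102  0.066]
 [ 0.001  0.029  0.087  0.051]
 [ 0.004  0.023  0.107  0.071]
 [ 0.006 -0.023  0.108  0.071]
 [ 0.009  0.024  0.111  0.074]
 [ 0.012 -0.027  0.113  0.075]
 [ 0.015  0.022  0.115  0.077]
 [ 0.017 -0.026  0.117  0.079]
 [ 0.02   0.014  0.114  0.075]]
roller [0.05669667 0.08758329]
```

The look shows I missed the roller's overhang. On the way down the thin edge caught the roller's low side, and the chock turned about 1 rad nose-up in the grip. Backing off gently, then lifting and measuring.

{"api": "step_arm", "payload": {"series": [[-3,0.7,0,0,0,0,1],[-3,0.7,0,0,0,0,1],[-3,0.7,0,0,0,0,1],[-3,0.7,0,0,0,0,1],[-3,0.7,2,0,0,0,1],[-3,0.7,5,0,0,0,1],[0,0,20,0,0,0,1],[0,0,40,0,0,0,1],[0,0,40,0,0,0,1],[0,0,50,0,0,0,1],[0,0,0,0,0,0,1],[0,0,0,0,0,0,1]]}}

```text
clock: 8.95
tool_pos: [0.6138, -0.0275, 0.2371]
eef_rot: [0.992, -0.109, 0.062, 0.007]
contact_force: [-0.2, -0.7, -4.9]
opening: 0.157
finger_force: 35.0
```

Run:
```python
from m import *
edge()
p,d,K,T=snap('scene','s4.png');W=cloud(d,K,T)
cv2.imwrite('pics/s4c.png',cv2.resize(p[90:330,130:350],None,fx=2,fy=2))
P=np.stack([(W-o)@u,(W-o)@v,W[...,2]],-1)
from scipy.optimize import least_squares
h=P[...,2]-.0364-.1228*P[...,0]
q=P[(d>0)&(P[...,0]>.01)&(P[...,0]<.1)&(h>.03)&(h<.1)&(abs(P[...,1])<.07)]
print('roller',len(q),least_squares(lambda s:np.hypot(q[:,0]-s[0],q[:,2]-s[1])-.045,[.05,.085],loss='soft_l1',f_scale=.002).x)
```

```text
clk 8.95 tcp [ 0.6138 -0.0275  0.2371] F [-0.2 -0.7 -4.9] open 0.157
tool yaw rel -0.0001277215532928097 pitch 0.1244146851808387 roll -0.0005400698617090815
edge est board x,y -0.00586487310435371 -0.0008344163099286017 gap above board 0.16038947020676345
roller 2051 [0.05017561 0.08647638]
```

View pics/s4c.png

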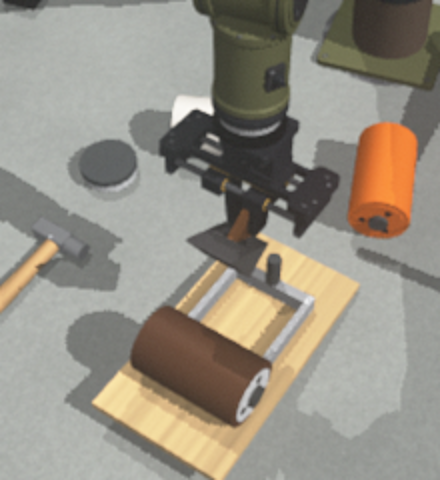

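The roller is back on the prongs (axis x 0.050). The chock hangs nose-up. I'll take it to free bench, tilt the tool forward, let it swing and settle flat, then regrip.

{"api": "step_arm", "payload": {"series": [[-18,34,0,0,0,0,1],[-18,34,0,0,0,0,1],[-18,34,0,0,0,0,1],[-18,34,0,0,0,0,1],[-18,34,0,0.025,0.112,0,1],[-18,34,0,0.025,0.112,0,1],[-18,34,0,0.025,0.112,0,1],[-18,34,0,0.025,0.112,0,1],[-18,34,0,0.025,0.112,0,1],[0,0,-40,0,0,0,1],[0,0,-40,0,0,0,1],[0,0,-40,0,0,0,1],[0,0,-30,0,0,0,1],[0,0,0,0,0,0,1],[0,0,0,0,0,0,1]]}}

```text
clock: 10.5
tool_pos: [0.4511, 0.2781, 0.0849]
eef_rot: [0.969, -0.107, -0.224, -0.024]
contact_force: [0.7, 0.8, -3.3]
opening: 0.155
finger_force: 35.0
```

```bash
cat >> m.py <<'E'
def tab():
    p,d,K,T=snap('scene');W=cloud(d,K,T);s=r.get_state();M=Ro.from_quat(s['eef_rot']).as_matrix()
    f=M[:,0]*[1,1,0];f/=np.linalg.norm(f);l=np.array([-f[1],f[0],0]);g=s['tool_pos']-M[:,2]*.019
    Q=np.stack([(W-g)@f,(W-g)@l,W[...,2]],-1)
    m=(d>0)&(abs(Q[...,1])<.035)&(abs(Q[...,1])>.012)&(Q[...,0]>-.05)&(Q[...,0]<.08)&(Q[...,2]<.15)&(Q[...,2]>.004)
    hsv=cv2.cvtColor(p,cv2.COLOR_BGR2HSV);q=Q[m]
    print('grip z',g[2],'n',len(q));q=q[q[:,0].argsort()];print(q[::max(1,len(q)//22)].round(3).tolist())
E
python3 - <<'E'
from m import *
edge();tab()
E
```

```text
clk 10.5 tcp [0.4511 0.2781 0.0849] F [ 0.7  0.8 -3.3] open 0.155
tool yaw rel -0.0008816717754362155 pitch -0.4534767476618976 roll 0.0016112093994501558
edge est board x,y -0.2641297878827264 0.26189721466825033 gap above board 0.011555609219134094
grip z 0.10315941097847847 n 340
[[-0.013, 0.034, 0.004], [0.013, 0.028, 0.073], [0.016, 0.021, 0.072], [0.02, 0.029, 0.048], [0.024, -0.025, 0.075], [0.027, -0.029, 0.075], [0.031, -0.024, 0.074], [0.034, -0.015, 0.076], [0.038, -0.018, 0.074], [0.041, -0.015, 0.076], [0.044, 0.027, 0.076], [0.047, -0.026, 0.076], [0.051, -0.027, 0.075], [0.052, -0.015, 0.144], [0.054, 0.017, 0.136], [0.056, 0.028, 0.147], [0.057, 0.029, 0.066], [0.059, 0.032, 0.145], [0.06, 0.013, 0.077], [0.063, -0.031, 0.078], [0.066, -0.015, 0.076], [0.068, 0.015, 0.075], [0.072, -0.026, 0.075]]
```

{"api": "step_arm", "payload": {"series": [[0,0,-20,0,0,0,1],[0,0,-14,0,0,0,1],[0,0,0,0,0,0,1]]}}

```text
clock: 10.85
tool_pos: [0.4511, 0.2782, 0.0513]
eef_rot: [0.969, -0.107, -0.223, -0.024]
contact_force: [-0.6, -0.7, -3.5]
opening: 0.155
finger_force: 35.0
```

{"api": "step_arm", "payload": {"series": [[0,0,0,0,0,0,1],[0,0,0,0,0,0,1],[0,0,0,0,0,0,1]], "force": 8}}

```text
clock: 11.15
tool_pos: [0.452, 0.2788, 0.0525]
eef_rot: [0.969, -0.107, -0.222, -0.025]
contact_force: [0.2, -0.2, -3.5]
opening: 0.159
finger_force: 8.0
```

{"api": "step_arm", "payload": {"series": [[0,0,0,0,0,0,1],[0,0,0,0,0,0,1],[0,0,0,0,0,0,1],[0,0,0,0,0,0,1]], "force": 3}}

```text
clock: 11.55
tool_pos: [0.4522, 0.2787, 0.0522]
eef_rot: [0.969, -0.107, -0.222, -0.025]
contact_force: [1.8, -0.7, 2.0]
opening: 0.159
finger_force: 3.0
```

Run:
```python
from m import *
edge();tab()
```

```text
clk 11.55 tcp [0.4522 0.2787 0.0522] F [ 1.8 -0.7  2. ] open 0.159
tool yaw rel 0.00018612660208914915 pitch -0.4509461602250497 roll -0.0007343114057938444
edge est board x,y -0.26300976367005086 0.26285854130990144 gap above board -0.021222789552428532
grip z 0.06930690323252389 n 370
[[0.002, -0.02, 0.034], [0.01, 0.025, 0.03], [0.013, -0.015, 0.032], [0.016, -0.014, 0.031], [0.02, 0.015, 0.031], [0.023, 0.029, 0.026], [0.026, 0.022, 0.023], [0.029, 0.023, 0.024], [0.032, -0.026, 0.023], [0.035, -0.027, 0.021], [0.038, 0.025, 0.022], [0.041, -0.03, 0.022], [0.044, 0.027, 0.023], [0.047, 0.029, 0.018], [0.051, 0.016, 0.017], [0.053, -0.027, 0.014], [0.054, -0.023, 0.122], [0.055, -0.022, 0.115], [0.056, 0.035, 0.12], [0.057, 0.029, 0.012], [0.059, -0.017, 0.114], [0.059, 0.015, 0.013], [0.06, -0.029, 0.013], [0.063, -0.024, 0.118]]
```

{"api": "step_arm", "payload": {"series": [[0,0,0,0,0,0,0.75],[0,0,0,0,0,0,0.5],[0,0,0,0,0,0,0.3],[0,0,0,0,0,0,0],[0,0,0,0,0,0,0],[0,0,0,0,0,0,0],[0,0,0,0,0,0,0],[0,0,0,0,0,0,0],[0,0,0,0,0,0,0],[14,-3,30,0,0,0,0],[14,-3,30,0,0,0,0],[14,-3,30,0,0,0,0],[-10,2,20,-0.0245,-0.11,0,0],[-10,2,20,-0.0245,-0.11,0,0],[-10,2,20,-0.0245,-0.11,0,0],[-12,3,0,-0.0245,-0.11,0,0],[0,0,0,0,0,0,0],[0,0,0,0,0,0,0]]}}

```text
clock: 13.4
tool_pos: [0.4507, 0.2792, 0.2021]
eef_rot: [0.994, -0.108, -0.001, -0.0]
contact_force: [0.5, -0.2, 0.7]
opening: 0.998
finger_force: 0.0
```

Run:
```python
from m import *
edge()
p,d,K,T=snap('wrist','w5.png');W=cloud(d,K,T);W[d<=0]=np.nan
c0=r.get_state()['tool_pos'][:2]
near=np.hypot(W[...,0]-c0[0],W[...,1]-c0[1])<.1
C=W[near&(W[...,2]>.07)&(W[...,2]<.095)];print(len(C),C.min(0),C.max(0),cv2.minAreaRect((C[:,:2]*1000).astype(np.float32)) if len(C) else 0)
w=W[near&(W[...,2]>.006)&(W[...,2]<.042)]
A=np.c_[w[:,:2],np.ones(len(w))];c=np.linalg.lstsq(A,w[:,2],rcond=None)[0]
for _ in range(12):
    k=abs(A@c-w[:,2])<.004;c=np.linalg.lstsq(A[k],w[k][:,2],rcond=None)[0]
print('wedge',c,np.hypot(*c[:2]),k.sum(),'yaw',np.arctan2(-c[1],-c[0]))
```

```text
clk 13.4 tcp [0.4507 0.2792 0.2021] F [ 0.5 -0.2  0.7] open 0.998
tool yaw rel 0.0024781896706654286 pitch -0.0019783245520479096 roll 9.960376416437075e-06
edge est board x,y -0.23759637978273787 0.263122960149459 gap above board 0.14602153739109514
491 [0.44806808 0.26665627 0.07037901] [0.47873274 0.28524633 0.08637646] ((463.5096740722656, 275.8533630371094), (13.199432373046875, 29.151702880859375), 77.79293060302734)
wedge [-0.55905363  0.12423668  0.25940936] 0.572691643814419 2950 yaw -0.21867327843371934
```

View pics/w5.png

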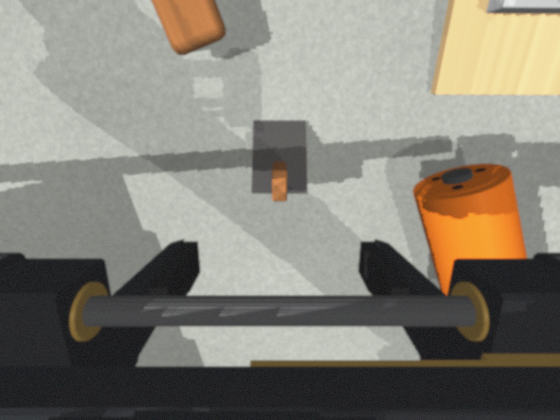

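The chock lies flat again at (280,155), tab at (280,180), its yaw already matching the board. Regripping more firmly.

{"api": "step_arm", "payload": {"series": [[12,-3,-40,0,0,0,0],[0,0,-40,0,0,0,0],[0,0,-40,0,0,0,0],[0,0,-22,0,0,0,0],[0,0,-12,0,0,0,0],[0,0,0,0,0,0,0.5],[0,0,0,0,0,0,1],[0,0,0,0,0,0,1],[0,0,0,0,0,0,1],[0,0,0,0,0,0,1],[0,0,0,0,0,0,1],[0,0,0,0,0,0,1],[0,0,0,0,0,0,1],[0,0,0,0,0,0,1],[0,0,0,0,0,0,1],[0,0,0,0,0,0,1],[0,0,0,0,0,0,1]], "force": 55}}

```text
clock: 15.15
tool_pos: [0.4636, 0.2759, 0.0477]
eef_rot: [0.994, -0.109, -0.0, -0.0]
contact_force: [0.0, 1.3, -0.9]
opening: 0.156
finger_force: 55.0
```

{"api": "step_arm", "payload": {"series": [[0,0,20,0,0,0,1],[0,0,40,0,0,0,1],[0,0,45,0,0,0,1],[0,0,45,0,0,0,1],[16,-33,42,0,0,0,1],[16,-33,0,0,0,0,1],[16,-33,0,0,0,0,1],[16,-33,0,0,0,0,1],[16,-33,0,-0.0133,-0.0595,0,1],[16,-33,0,-0.0133,-0.0595,0,1],[16,-33,0,0,0,0,1],[16,-33,0,0,0,0,1],[17,-37,0,0,0,0,1],[0,0,0,0,0,0,1],[0,0,0,0,0,0,1],[0,0,0,0,0,0,1]]}}

```text
clock: 16.75
tool_pos: [0.6056, -0.0208, 0.2345]
eef_rot: [0.992, -0.109, 0.059, 0.006]
contact_force: [0.2, 0.9, -3.9]
opening: 0.154
finger_force: 55.0
```

Run:
```python
from m import *
edge();snap('wrist','w6.png')
z=np.load('wrist.npz');d=z['d'];W=cloud(d,z['K'],z['T']);W[d<=0]=np.nan
P=np.stack([(W-o)@u,(W-o)@v,W[...,2]],-1)
m=(P[...,2]>.15)&(P[...,2]<.26)&(P[...,0]>-.09)&(P[...,0]<.04)&(abs(P[...,1])<.04)
w=P[m&(abs(P[...,1])>.013)];A=np.c_[w[:,:2],np.ones(len(w))];c=np.linalg.lstsq(A,w[:,2],rcond=None)[0]
for _ in range(8):
    k=abs(A@c-w[:,2])<.003;c=np.linalg.lstsq(A[k],w[k][:,2],rcond=None)[0]
g=w[k];print('pitch of chock',np.radians(30)+np.arctan(c[0]),g.min(0),g.max(0))
```

```text
clk 16.75 tcp [ 0.6056 -0.0208  0.2345] F [ 0.2  0.9 -3.9] open 0.154
tool yaw rel 0.0014086050471162476 pitch 0.11773487603971663 roll -0.00031856995034301554
edge est board x,y -0.015656391796636228 0.004015869045948316 gap above board 0.15851200314442923
pitch of chock 0.11810791951829064 [-0.08471064 -0.02637774  0.19254389] [-0.01718879  0.0339946   0.22555454]
```

{"api": "step_arm", "payload": {"series": [[2,-4.5,-30,0,0,0,1],[0,0,-40,0,0,0,1],[0,0,-40,0,0,0,1],[0,0,-25,0,0,0,1],[0,0,-15,0,0,0,1],[0,0,0,0,0,0,1],[0,0,0,0,0,0,1]]}}

```text
clock: 17.5
tool_pos: [0.609, -0.0254, 0.0857]
eef_rot: [0.992, -0.108, 0.06, 0.006]
contact_force: [-0.0, -0.2, -3.2]
opening: 0.155
finger_force: 55.0
```

```bash
python3 -c "
from m import *
edge()"
```

```text
clk 17.5 tcp [ 0.609  -0.0254  0.0857] F [-0.  -0.2 -3.2] open 0.155
tool yaw rel 0.0017546184367098357 pitch 0.12081532364729256 roll -0.0003706583507461919
edge est board x,y -0.011152483187397014 0.00025368279746603166 gap above board 0.009345890675772765
```

{"api": "step_arm", "payload": {"series": [[0,0,-5,0,0,0,1],[0,0,-3,0,0,0,1],[0,0,-2,0,0,0,1],[0,0,0,0,0,0,1],[0,0,0,0,0,0,1]]}}

```text
clock: 18.0
tool_pos: [0.609, -0.0266, 0.0756]
eef_rot: [0.992, -0.109, 0.06, 0.007]
contact_force: [0.6, 0.2, -4.7]
opening: 0.154
finger_force: 55.0
```

```bash
python3 -c "
from m import *
edge()"
```

```text
clk 18.0 tcp [ 0.609  -0.0266  0.0756] F [ 0.6  0.2 -4.7] open 0.154
tool yaw rel 8.585748921394464e-05 pitch 0.12119199532915555 roll -5.473425333446351e-05
edge est board x,y -0.010861284029658412 -0.001033718930962486 gap above board -0.0007489583337297249
```

{"api": "step_arm", "payload": {"series": [[0,0,-1,0,0,0,1],[0,0,0,0,0,0,1],[0,0,0,0,0,0,1]]}}

```text
clock: 18.3
tool_pos: [0.6092, -0.0265, 0.0751]
eef_rot: [0.992, -0.109, 0.06, 0.007]
contact_force: [-2.9, 0.1, 4.7]
opening: 0.154
finger_force: 55.0
```

{"api": "step_arm", "payload": {"series": [[0,0,-1,0,0,0,1],[0,0,0,0,0,0,1],[0,0,0,0,0,0,1]]}}

```text
clock: 18.6
tool_pos: [0.6092, -0.0265, 0.075]
eef_rot: [0.992, -0.109, 0.061, 0.006]
contact_force: [-4.6, 1.6, 13.0]
opening: 0.152
finger_force: 55.0
```

{"api": "step_arm", "payload": {"series": [[0,0,1,0,0,0,1],[4.9,-1.1,0.61,0,0,0,1],[4.9,-1.1,0.61,0,0,0,1],[4.9,-1.1,0.61,0,0,0,1],[4.9,-1.1,0.61,0,0,0,1],[4.9,-1.1,0.61,0,0,0,1],[4.9,-1.1,0.61,0,0,0,1],[4.9,-1.1,0.61,0,0,0,1],[4.9,-1.1,0.61,0,0,0,1],[0,0,0,0,0,0,1],[0,0,0,0,0,0,1]]}}

```text
clock: 19.7
tool_pos: [0.6424, -0.0341, 0.0792]
eef_rot: [0.993, -0.109, 0.054, 0.006]
contact_force: [-15.2, 3.5, 16.6]
opening: 0.151
finger_force: 55.0
```

```bash
python3 -c "
from m import *
edge()"
```

```text
clk 19.7 tcp [ 0.6424 -0.0341  0.0792] F [-15.2   3.5  16.6] open 0.151
tool yaw rel 0.0006841302000742607 pitch 0.10928447760347632 roll 0.0009309569906452205
edge est board x,y 0.022865836536904154 -0.0011061897885988705 gap above board -0.0020335075723312552
```

{"api": "step_arm", "payload": {"series": [[0,0,1,0,0,0,1],[0,0,0.5,0,0,0,1],[0,0,0,0,0,0,1],[0,0,0,0,0,0,1]]}}

```text
clock: 20.1
tool_pos: [0.6484, -0.0356, 0.0803]
eef_rot: [0.992, -0.109, 0.06, 0.007]
contact_force: [0.4, -0.0, -4.2]
opening: 0.154
finger_force: 55.0
```

```bash
python3 -c "
from m import *
edge()"
```

```text
clk 20.1 tcp [ 0.6484 -0.0356  0.0803] F [ 0.4 -0.  -4.2] open 0.154
tool yaw rel -1.3537242330521857e-06 pitch 0.12091810469000447 roll 0.00020115458317868963
edge est board x,y 0.029457914746313374 -0.0012242873465110994 gap above board -0.0010184141854128578
```

{"api": "step_arm", "payload": {"series": [[2,-0.45,0.1,0,0,0,1],[2,-0.45,0.1,0,0,0,1],[2,-0.45,0.1,0,0,0,1],[2,-0.45,0.25,0,0,0,1],[1,-0.2,0.1,0,0,0,1],[0,0,0,0,0,0,1],[0,0,0,0,0,0,1]]}}

```text
clock: 20.8
tool_pos: [0.657, -0.0374, 0.0814]
eef_rot: [0.992, -0.109, 0.06, 0.007]
contact_force: [0.1, 0.7, -4.0]
opening: 0.155
finger_force: 55.0
```

```bash
python3 -c "
from m import *
edge()"
```

```text
clk 20.8 tcp [ 0.657  -0.0374  0.0814] F [ 0.1  0.7 -4. ] open 0.155
tool yaw rel 0.0002040231597675499 pitch 0.12069424773904355 roll 2.1136854455997e-05
edge est board x,y 0.03829556192424468 -0.001052683067969388 gap above board -0.0009917244100817778
```

{"api": "step_arm", "payload": {"series": [[1,-0.2,0.1,0,0,0,1],[1,-0.2,0.1,0,0,0,1],[0,0,-0.6,0,0,0,1],[0,0,-0.5,0,0,0,1],[0,0,0,0,0,0,1],[0,0,0,0,0,0,1]]}}

```text
clock: 21.4
tool_pos: [0.6592, -0.0377, 0.0813]
eef_rot: [0.992, -0.109, 0.06, 0.007]
contact_force: [-3.2, 0.6, 6.0]
opening: 0.152
finger_force: 55.0
```

```bash
python3 -c "
from m import *
edge()"
```

```text
clk 21.4 tcp [ 0.6592 -0.0377  0.0813] F [-3.2  0.6  6. ] open 0.152
tool yaw rel 0.00017381928504322535 pitch 0.12122569955533012 roll -0.00015853251566565717
edge est board x,y 0.04045902895387324 -0.0009169587874800498 gap above board -0.0013058742413983087
```

{"api": "step_arm", "payload": {"series": [[1,-0.2,0.12,0,0,0,1],[1,-0.2,0.12,0,0,0,1],[0,0,0,0,0,0,1],[0,0,0,0,0,0,1]]}}

```text
clock: 21.8
tool_pos: [0.6591, -0.0377, 0.0813]
eef_rot: [0.992, -0.109, 0.058, 0.007]
contact_force: [-7.8, 1.9, 9.6]
opening: 0.156
finger_force: 55.0
```

Run:
```python
from m import *
edge()
from scipy.optimize import least_squares
for n in('scene','wrist'):
    p,d,K,T=snap(n);W=cloud(d,K,T)
    P=np.stack([(W-o)@u,(W-o)@v,W[...,2]],-1);h=P[...,2]-.0364-.1228*P[...,0]
    q=P[(d>0)&(P[...,0]>.005)&(P[...,0]<.1)&(h>.055)&(h<.1)&(abs(P[...,1])<.07)&(abs(P[...,1])>(.035 if n=='wrist' else 0))]
    print(n,'roller',len(q),least_squares(lambda s:np.hypot(q[:,0]-s[0],q[:,2]-s[1])-.045,[.05,.085],loss='soft_l1',f_scale=.002).x)
```

```text
clk 21.8 tcp [ 0.6591 -0.0377  0.0813] F [-7.8  1.9  9.6] open 0.156
tool yaw rel 0.0003398561095273925 pitch 0.117048480706416 roll 0.00023529605534974504
edge est board x,y 0.0402549203538001 -0.0009480064726155551 gap above board -0.0015728300751405248
scene roller 1818 [0.05017366 0.0864878 ]
wrist roller 40005 [0.04893205 0.08700282]
```

Force rises without motion at an edge x of about 0.040, with the roller unmoved, so the chock is snug. Releasing and lifting clear.

{"api": "step_arm", "payload": {"series": [[0,0,0,0,0,0,0.7],[0,0,0,0,0,0,0.5],[0,0,0,0,0,0,0.2],[0,0,0,0,0,0,0],[0,0,0,0,0,0,0],[0,0,0,0,0,0,0],[0,0,0,0,0,0,0],[-2,0.5,20,0,0,0,0],[-4,1,35,0,0,0,0],[-4,1,35,0,0,0,0],[-15,3,30,0,0,0,0],[-30,7,0,0,0,0,0],[-30,7,0,0,0,0,0],[0,0,0,0,0,0,0],[0,0,0,0,0,0,0]]}}

```text
clock: 23.4
tool_pos: [0.5763, -0.0185, 0.2012]
eef_rot: [0.992, -0.109, 0.06, 0.007]
contact_force: [0.5, 0.9, 0.7]
opening: 0.998
finger_force: 0.0
```

```bash
cat > c.py <<'E'
from m import *
edge()
p,d,K,T=snap('wrist');s,_,_,_=snap('scene')
W=cloud(d,K,T);W[d<=0]=np.nan
P=np.stack([(W-o)@u,(W-o)@v,W[...,2]],-1);h=P[...,2]-.0364-.1228*P[...,0]
t=P[(h>.078)&(h<.09)&(P[...,0]<.0)&(P[...,0]>-.07)&(abs(P[...,1])<.03)];print('tab',len(t),t.mean(0) if len(t) else 0,cv2.minAreaRect((t[:,:2]*1000).astype(np.float32)) if len(t) else 0)
t=P[(h>.068)&(h<.08)&(P[...,0]<-.09)&(P[...,0]>-.22)&(abs(P[...,1])<.03)];print('post',len(t),t.mean(0) if len(t) else 0)
q=P[(P[...,0]>.005)&(P[...,0]<.1)&(h>.055)&(h<.1)&(abs(P[...,1])<.07)&(abs(P[...,1])>.02)]
from scipy.optimize import least_squares
print('roller',len(q),least_squares(lambda s:np.hypot(q[:,0]-s[0],q[:,2]-s[1])-.045,[.05,.085],loss='soft_l1',f_scale=.002).x)
a=cv2.resize(s[130:330,150:330],(378,420));cv2.imwrite('pics/'+sys.argv[1],cv2.resize(np.hstack([a,p]),(800,358)))
E
python3 c.py j7.png
```

```text
clk 23.4 tcp [ 0.5763 -0.0185  0.2012] F [0.5 0.9 0.7] open 0.998
tool yaw rel 0.0005385383386813659 pitch 0.12168209244327247 roll -0.00020290386249905042
edge est board x,y -0.044551386268310116 -0.00021934466443731762 gap above board 0.12898768577519978
tab 692 [-0.02888943 -0.00106805  0.11772784] ((-28.99356460571289, -1.1284465789794922), (13.670072555541992, 28.84364891052246), 89.87577819824219)
post 369 [-0.12408973 -0.00079753  0.09558007]
roller 11512 [0.04917977 0.08705609]
```

View pics/j7.png

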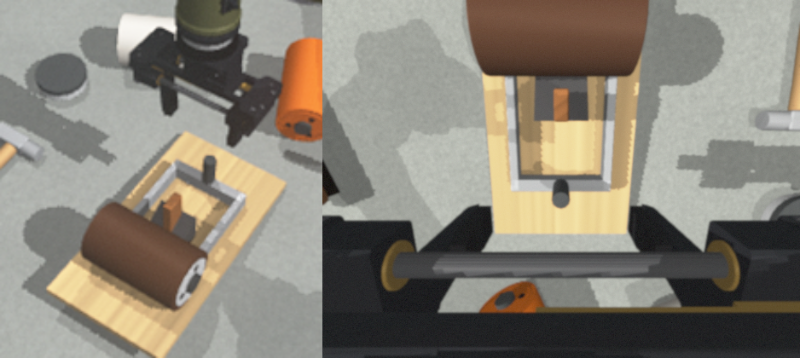

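Left shows the chock square under the roller. In the wrist view the tab is at (561,104), midway between the prongs, with the post at (561,192). By depth the edge is at x 0.039, which is snug. Now the fork.

{"api": "step_arm", "payload": {"series": [[-6,2,-35,0,0,0,0],[-6,1,-35,0,0,0,0],[0,0,-35,0,0,0,0],[0,0,-22,0,0,0,0],[0,0,-12,0,0,0,0],[0,0,0,0,0,0,0.5],[0,0,0,0,0,0,1],[0,0,0,0,0,0,1],[0,0,0,0,0,0,1],[0,0,0,0,0,0,1],[0,0,0,0,0,0,1],[0,0,0,0,0,0,1],[0,0,0,0,0,0,1],[0,0,0,0,0,0,1],[0,0,0,0,0,0,1],[0,0,0,0,0,0,1]], "force": 40}}

```text
clock: 25.1
tool_pos: [0.564, -0.0161, 0.0618]
eef_rot: [0.992, -0.109, 0.06, 0.007]
contact_force: [-0.5, -2.1, 0.8]
opening: 0.213
finger_force: 40.0
```

{"api": "step_arm", "payload": {"series": [[-2.4,0.54,-0.3,0,0,0,1],[-2.4,0.54,-0.3,0,0,0,1],[-2.4,0.54,-0.3,0,0,0,1],[-2.4,0.54,-0.3,0,0,0,1],[0,0,0,0,0,0,1]]}}

```text
clock: 25.6
tool_pos: [0.5538, -0.0138, 0.0605]
eef_rot: [0.992, -0.109, 0.059, 0.007]
contact_force: [0.4, -3.8, -1.1]
opening: 0.214
finger_force: 40.0
```

{"api": "step_arm", "payload": {"series": [[-3.9,0.87,-0.49,0,0,0,1],[-3.9,0.87,-0.49,0,0,0,1],[-3.9,0.87,-0.49,0,0,0,1],[-3.9,0.87,-0.49,0,0,0,1],[-3.9,0.87,-0.49,0,0,0,1],[-3.9,0.87,-0.49,0,0,0,1],[-3.9,0.87,-0.49,0,0,0,1],[-3.9,0.87,-0.49,0,0,0,1],[-3.9,0.87,-0.49,0,0,0,1],[-3.9,0.87,-0.49,0,0,0,1],[-3.9,0.87,-0.49,0,0,0,1],[-3.9,0.87,-0.49,0,0,0,1],[-3,0.65,-0.37,0,0,0,1],[0,0,0,0,0,0,1],[0,0,0,0,0,0,1]]}}

```text
clock: 27.1
tool_pos: [0.5058, -0.003, 0.0548]
eef_rot: [0.993, -0.11, 0.051, 0.008]
contact_force: [3.6, -8.0, -36.2]
opening: 0.209
finger_force: 40.0
```

{"api": "step_arm", "payload": {"series": [[1,-0.2,-1,0,0,0,1],[0,0,0,0,0,0,0.6],[0,0,0,0,0,0,0.3],[0,0,0,0,0,0,0],[0,0,0,0,0,0,0],[0,0,0,0,0,0,0],[0,0,0,0,0,0,0],[-1,0,15,0,0,0,0],[-3,1,35,0,0,0,0],[-3,1,40,0,0,0,0],[0,0,40,0,0,0,0],[0,0,20,0,0,0,0],[0,0,0,0,0,0,0],[0,0,0,0,0,0,0],[0,0,0,0,0,0,0]]}}

```text
clock: 28.6
tool_pos: [0.5023, -0.0004, 0.2063]
eef_rot: [0.993, -0.109, 0.054, 0.007]
contact_force: [1.0, 1.2, -1.0]
opening: 1.002
finger_force: 0.0
```

```bash
python3 c.py j8.png
```

```text
clk 28.6 tcp [ 5.023e-01 -4.000e-04  2.063e-01] F [ 1.   1.2 -1. ] open 1.002
tool yaw rel 0.00037231073201147064 pitch 0.10958872897074944 roll 0.0027475405238158775
edge est board x,y -0.1212411106914775 0.0011789592550133766 gap above board 0.14278673161380762
tab 799 [-0.03087489 -0.00087986  0.11732769] ((-30.105945587158203, -0.9553232192993164), (13.889627456665039, 27.983776092529297), 89.76631164550781)
post 347 [-0.18378448 -0.00058669  0.0882676 ]
roller 0 [0.05  0.085]
```

View pics/j8.png

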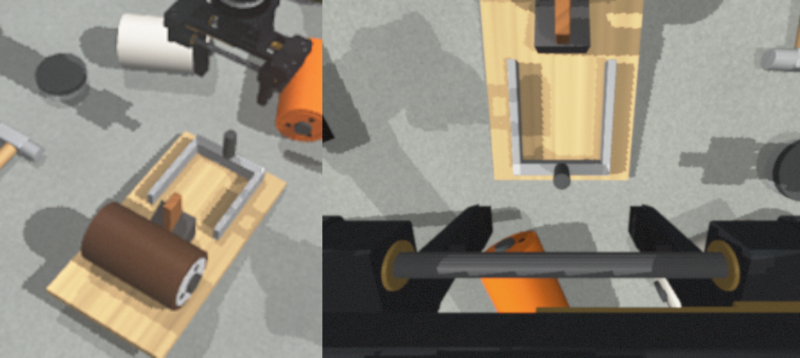

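The fork is back about 60 mm (post at x −0.184), its prongs are clear of the roller, and the chock alone holds the roller in place. Handing in.

```bash
python3 -c "
from plant import r
print(r.finish_job())"
```

```text
the job is handed in; nothing more can be done
None
```

I handed the job in at about 29 s, and the simulator returned no verdict: the chock is snug and square under the roller and alone holds it, and the fork is drawn back about 60 mm; on the first lowering the chock caught the roller and nudged it about 5 mm uphill, but it rolled back and I regripped the chock.

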